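# Set the badge press's sprung die slide on its stop pin and press the badge

## Robot

A 7-joint arm with a two-finger parallel gripper is mounted at the origin on the work surface. World frame = base frame: x ahead of the robot, y to its left, z up, the work surface at z = 0. Lengths are in m, angles in degrees, forces in N, time in s.
With the tool pointing down it reaches from about 0.4 to 0.925 m from the base axis. Payload 5.6 kg.
Tool frame: the origin (TCP) lies at the centre of the arm's flange, where the gripper is bolted on; the fingertips stand 173 mm ahead of it and the grasp point (between the pads) lies 155 mm ahead of it; y points along the fingers, x is the direction in which the jaws open and shut, and the axes are right-handed (so a half turn about y gives the same grasp; the last joint's range is limited). The gripper opens to 85 mm and grips with 20 to 120 N. Pads are 22 mm wide; open, the fingers measure 114 mm over their backs; the gripper's body (76 mm by 85 mm) begins 54 mm behind the grasp point. The pads swing forward as they close: fully open they stand 13 mm farther back than shut.
Start: joints at [-79.011, 26.786, -0.665, 91.828, 0.344, 61.387, -3.226], TCP at [0.151, 0.632, 0.405] pointing down, gripper open.
Joint ranges: [-144.91, 144.91], [-17.63, 115.5], [-89.93, 88.59], [15.96, 139.68], [-74.01, 254.01], [8.47, 105.57], [-167.45, 167.45]. Speed limits (degrees/s): [147.25, 147.25, 180, 180, 180, 180, 180].

## Interface

Orientations are given as [roll, pitch, yaw] about the fixed x, y, z axes, in that order (R = Rz(yaw) Ry(pitch) Rx(roll)).
In Python, from station import bot gives the robot as it stands. The module is installed in compiled form; this text tells all that it offers.
- The arm moves only by the tool arm_command, never from a script. Its arguments are lists of equal length, an entry for each row: "xyz": the shift along the tool's x, y, z in cm, a list of three; "angular": the turn, a rotation vector about the tool's x, y, z in rad, a list of three; "hand": the closure in counts, from 0 (fully open) to 255 (shut). A call has 1 to 12 rows; each row shifts and turns the pose as measured when the row begins, along the tool's axes as they then stand; what a row does not reach is not made up. A row lasts 1/8 s, in which the tool goes at most 62.5 mm and 10.7 degrees, less where a joint would pass 70% of its speed; a pose out of reach is approached as far as the arm can. A call is refused whole if a number of a shift passes 6.25 or a number of a turn 0.188, either way. A call with a gripper value outside its range is refused whole. The fingers move at their own pace and stop on an object; "force" is the grip in N (left out, the last holds). Time passes only in rows, so rows that do not move let the fingers close. It gives the time, the measured TCP pose, the force and the opening at its end, in the units of the state.
- bot.get_obs(): the state, without advancing time (a new reading comes with each control period).
- bot.camera(name): name is "scene" or "side" or "wrist"; returns (picture, depth): 384x512x3 uint8, red, green, blue; 384x512 float32, m along the optical axis (not along the pixel's ray), 0 where there is no reading.
- bot.calibration(name): a dict with "vfov" (degrees; the focal length in pixels is half the picture's height over the tangent of half this angle, whatever the lens; pixels are square), "cx", "cy" (the principal point, pixels), "dist" ([k1, k2, p1, p2, k3] as OpenCV has them; the pictures are not rectified), "rvec" (rotation vector, rad) and "tvec" (3), from world to camera coordinates, as OpenCV has them. Camera axes: x right, y down, z forward; pixel columns grow to the right and rows downward; lengths in m; the calibration is good to about 2 mm. A picture is of the moment at which its call begins: read the wrist's pose just before it. calibration takes no time and is no camera call; for the wrist camera it gives the pose at the moment of the call.
- bot.job_done(): hands the job in, once; it reports no verdict.
The state is a dict: "clock": time; "q": joint angles; "qvel": joint speeds; "tau": joint torques, N m; "tool_pos": TCP position; "tool_rot": TCP orientation; "ft_force": force on the tool from outside, world axes, zero at the start; "torque": the same for the moment, N m; "grip_width": finger opening in m.
Only numpy, scipy, OpenCV 4.12 (cv2) and the standard library are available. Lean on these libraries where they do the work, as an engineer would, in place of code of your own. Each camera call takes 0.05 s, during which the arm holds its last target.

## Task

On the badge press with the round die, push the sprung slide all the way in by its upright tab and let it go, so that it springs back and latches on the stop pin in the middle of its travel. Then, with the slide latched there, push the plunger cap fully down with the fingertips, let it come up again and leave the slide latched. Only push: pick nothing up, do not work the other press, and leave the things around in their places.

Things in the scene. Friction and masses are not known exactly. Their poses are not given: they have to be found in the camera images.
- press_round: PRESS TO WORK: fixed badge press with a round die (48 mm diameter, 14 mm high); die, tab (both round on one, square on the other) and cap (disc or bar) tell them apart; places swap. Grey base 300 x 100 x 18 mm; origin on its underside, x axis = the way the slide is pushed in (base x -140 to +160 mm). Column at x +138 mm, 113 mm high; its arm (88 to 116 mm up) reaches forward to x +31 mm over the slide. Yaw up to 0.3 rad.
- tab_round (a point): centre of the robot-side face (pushed) of the upright steel tab at the slide's near end: a disc 40 mm in diameter, 8 mm thick, 28 to 68 mm above the table, this point 48 mm up; moves with the slide; its x axis is the way to push. Home: x -144 mm, y 0 in the press's frame, in line with the plunger, 194 mm before it. Behind the tab is only the base's top, 18 mm up.
- slide_round (a joint): travel of the die slide, m: 0 home, 0.075 all the way in, on its rigid end stop. A spring pulls it back with 3 N at 0, 7 N at 0.075. Let go after being pushed beyond 0.045 it returns to rest latched on the stop pin at 0.040 (die under the plunger); let go earlier it returns home.
- pin_round (a joint): how far the sprung stop pin is pushed down, m: 0 up. Steel pin, 10 mm dia, 9.5 mm proud of the base beside the slide (x -25, y +36 mm in the press's frame). The slide's side lug pushes it down about 0.007 in passing, then it springs up behind the lug by itself.
- cap_round (a point): centre of the top of the plunger's black cap, a disc 40 mm in diameter, 12 mm thick, 148 mm above the table when up, at x +50 mm, y 0 in the press's frame; the press's highest part; goes straight down when pressed.
- plunger_round (a joint): how far the sprung plunger is pressed down, m: 0 up, 0.020 fully down, on a rigid stop; 5 N to start, 13 N at the bottom; rises by itself when let go.
- press_square: Other press, leave alone: fixed badge press with a square die (44 x 44 mm, 14 mm high); die, tab (both round on one, square on the other) and cap (disc or bar) tell them apart; places swap. Grey base 300 x 100 x 18 mm; origin on its underside, x axis = the way the slide is pushed in (base x -140 to +160 mm). Column at x +138 mm, 113 mm high; its arm (88 to 116 mm up) reaches forward to x +31 mm over the slide. Yaw up to 0.3 rad.
- tab_square (a point): centre of the robot-side face (pushed) of the upright steel tab at the slide's near end: a square plate 40 x 40 mm, 8 mm thick, 28 to 68 mm above the table, this point 48 mm up; moves with the slide; its x axis is the way to push. Home: x -144 mm, y 0 in the press's frame, in line with the plunger, 194 mm before it. Behind the tab is only the base's top, 18 mm up.
- slide_square (a joint): travel of the die slide, m: 0 home, 0.075 all the way in, on its rigid end stop. A spring pulls it back with 3 N at 0, 7 N at 0.075. Let go after being pushed beyond 0.045 it returns to rest latched on the stop pin at 0.040 (die under the plunger); let go earlier it returns home.
- pin_square (a joint): how far the sprung stop pin is pushed down, m: 0 up. Steel pin, 10 mm dia, 9.5 mm proud of the base beside the slide (x -25, y +36 mm in the press's frame). The slide's side lug pushes it down about 0.007 in passing, then it springs up behind the lug by itself.
- cap_square (a point): centre of the top of the plunger's black cap, a bar 20 mm (x) by 70 mm (y), 12 mm thick, 148 mm above the table when up, at x +50 mm, y 0 in the press's frame; the press's highest part; goes straight down when pressed.
- plunger_square (a joint): how far the sprung plunger is pressed down, m: 0 up, 0.020 fully down, on a rigid stop; 5 N to start, 13 N at the bottom; rises by itself when let go.
- flask: bystander: red drinks flask, 66 mm dia, 170 mm high, upright; origin under its centre
- cup: bystander: white lidded cup, 82 mm dia, 97 mm high; origin under its centre
- glue: bystander: glue stick standing upright, 29 mm dia, 72 mm high; origin under its centre; stands between the presses
- brush: bystander: flat paint brush lying down, 121 x 30 x 12 mm, long side along its x; lies between the presses, nearer the robot
- pastels: bystander: shallow box of coloured pastels, 100 x 160 x 17 mm; origin under its centre
- tape: bystander: roll of tape lying flat, 70 mm dia, 20 mm high; origin under its centre
- phone: bystander: black phone lying flat, 150 x 72 x 9 mm; origin under its centre

How it is judged (in metres and radians):
On the way, in this order (a step that is already met when the one before it is completed fails the run):
1. the round-die slide is pushed all the way in (value of joint slide_round above 0.067 m), for 0.05 s.
2. let go, the slide has come back and rests latched on its stop pin (value of joint slide_round between 0.036 and 0.044 m and value of joint pin_round below 0.003 m and velocity of joint slide_round between -0.01 and 0.01 m/s and contact force between the fingers and anything else below 0.2 N), for 0.2 s.
3. the plunger is pushed fully down on the latched slide (value of joint slide_round between 0.036 and 0.044 m and value of joint pin_round below 0.003 m and value of joint plunger_round above 0.016 m), for 0.05 s.
At the end, for the whole second after the job is handed in: the round-die slide rests latched at mid travel (0.036 to 0.044 m) with its stop pin up (pressed less than 3 mm), its plunger is up again (within 3 mm), and the other press is as it was (slide within 4 mm of home, plunger up within 3 mm) (value of joint slide_round between 0.036 and 0.044 m and value of joint each of pin_round, plunger_round, plunger_square below 0.003 m and velocity of joint slide_round between -0.01 and 0.01 m/s and value of joint slide_square below 0.004 m); the robot touches nothing.
It fails at once if the plunger is pressed (over 6 mm) while the slide is not latched at mid position (value of joint plunger_round above 0.006 m and not (value of joint slide_round between 0.036 and 0.044 m and value of joint pin_round below 0.003 m)).
It fails at once if the other press is worked (slide or plunger moved over 10 mm) (value of joint any of slide_square, plunger_square above 0.01 m).
It fails at once if a bystander is shifted, picked up or knocked over (moved over 20 mm) (distance of any of flask, cup, glue, brush, pastels, tape, phone from where it was at the start of the episode above 0.02 m).
It also fails if it takes over 48 s, if anything falls off the work surface, if the arm or the gripper's body presses on something with over 40 N, if the wrist force passes 120 N, or if a joint passes its speed limit or range.

## Working session

There is one attempt and no reset: what is moved stays moved. The work goes in short steps, Python scripts to look and compute and a tool call to move; the robot and the scene stay as the last step left them, time stands still between calls to the robot, and variables do not carry over. Pictures are saved under pics/ and viewed, and the job is handed in when it is done.

Besides the shell and the picture viewer there is one more tool, called after "Emit:" as name(argument=value, ...), one argument or row to a line, values as JSON. arm_command: Moves the arm, as the interface text tells. Its arguments: {"type":"object","properties":{"xyz":{"type":"array","items":{"type":"array","items":{"type":"number"}}},"angular":{"type":"array","items":{"type":"array","items":{"type":"number"}}},"hand":{"type":"array","items":{"type":"number"}},"force":{"type":"number"}},"required":["xyz","angular","hand"]}

```bash
mkdir -p pics; python3 - <<'E'
from station import bot
import cv2
o=bot.get_obs(); print({k:o[k] for k in('clock','tool_pos','tool_rot','ft_force','grip_width')})
import numpy as np
for n in('scene','side'):
    im,d=bot.camera(n); c=bot.calibration(n); print(n,c)
    cv2.imwrite(f'pics/{n}0.png',im[:,:,::-1]); np.savez(f'pics/{n}0.npz',im=im,d=d)
E
```

```text
{'clock': 0.0, 'tool_pos': array([0.15121302, 0.63189252, 0.40369941]), 'tool_rot': array([-90.00710331,   0.10531704,  76.54370954]), 'ft_force': array([ 4.32856890e-02, -1.61132339e-04, -8.25787227e-01]), 'grip_width': 0.08553706252587025}
scene {'vfov': 57.84820797314328, 'cx': 257.634044981564, 'cy': 188.02374051015977, 'dist': array([-0.07291437,  0.        ,  0.        ,  0.        ,  0.        ]), 'rvec': array([ 2.38256946,  0.72986362, -0.2653295 ]), 'tvec': array([-0.41260631, -0.14096647,  1.19095654])}
side {'vfov': 42.340395616956606, 'cx': 257.8309942916507, 'cy': 188.41270727497124, 'dist': array([-0.16402993,  0.        ,  0.        ,  0.        ,  0.        ]), 'rvec': array([ 0.76703143, -2.39353939,  1.33932941]), 'tvec': array([0.410086  , 0.24330809, 1.46057083])}
```

View pics/scene0.png

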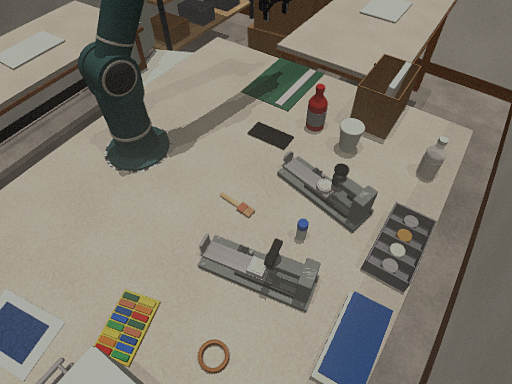

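View pics/side0.png

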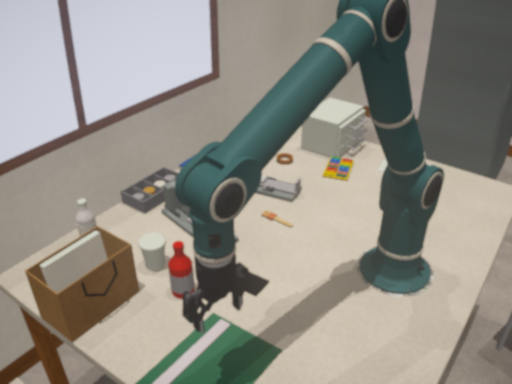

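The scene view shows the round-die press upper right: disc cap near (341,170), tab near (288,160). The square press has its bar cap near (274,253). Now I'll measure with depth.

```bash
cat > h.py <<'E'
import numpy as np, cv2
def K(c,h=384):
    f=h/2/np.tan(np.radians(c['vfov'])/2); return np.array([[f,0,c['cx']],[0,f,c['cy']],[0,0,1]])
def cloud(d,c):
    H,W=d.shape; u,v=np.meshgrid(np.arange(W),np.arange(H))
    p=cv2.undistortPoints(np.stack([u,v],-1).reshape(-1,1,2).astype(float),K(c),c['dist']).reshape(H,W,2)
    P=np.dstack([p[...,0]*d,p[...,1]*d,d]); R=cv2.Rodrigues(c['rvec'])[0]
    return (P-np.array(c['tvec']))@R
def proj(P,c): return cv2.projectPoints(np.array(P,float).reshape(-1,3),c['rvec'],c['tvec'],K(c),c['dist'])[0].reshape(-1,2)
E
python3 - <<'E'
from h import *
from station import bot
z=np.load('pics/scene0.npz'); im,d=z['im'],z['d']; c=bot.calibration('scene'); P=cloud(d,c)
a=im[140:240,260:400]; cv2.imwrite('pics/crop0.png',cv2.resize(a[:,:,::-1],None,fx=5.5,fy=5.5,interpolation=cv2.INTER_CUBIC))
for u,v in [(341,170),(288,158),(324,186),(350,222),(370,205),(303,224),(270,135),(317,105),(238,205),(150,300),(345,340)]: print(u,v,P[v,u].round(3))
sub=P[140:240,270:385]; m=(sub[...,2]>.135)&(sub[...,2]<.16)&(d[140:240,270:385]>0)
q=sub[m]; 
print(len(q),q.min(0),q.max(0),np.median(q,0))
# base mask
m=(sub[...,2]>.010)&(sub[...,2]<.022); q=sub[m]; print(len(q)); 
r=cv2.minAreaRect((q[:,:2]*1000).astype(np.float32)); print(r)
m=(sub[...,2]>.010)&(sub[...,2]<.2)
e=np.zeros(im.shape[:2],np.uint8); e[140:240,270:385]=m*255; cv2.imwrite('pics/m0.png',e)
E
```

```text
341 170 [0.661 0.161 0.147]
288 158 [0.477 0.202 0.049]
324 186 [0.621 0.169 0.042]
350 222 [0.737 0.114 0.018]
370 205 [0.764 0.164 0.063]
303 224 [0.642 0.002 0.072]
270 135 [0.351 0.294 0.009]
317 105 [0.46  0.411 0.111]
238 205 [ 0.437 -0.011  0.011]
150 300 [ 0.429 -0.366  0.017]
345 340 [ 0.865 -0.187  0.025]
170 [ 0.62502604 -0.11602589  0.13643949] [0.67966466 0.18504764 0.15113408] [0.66053097 0.16098455 0.14659729]
1240
((603.91943359375, 195.319091796875), (277.1646728515625, 408.83197021484375), 37.683223724365234)
```

View pics/crop0.png

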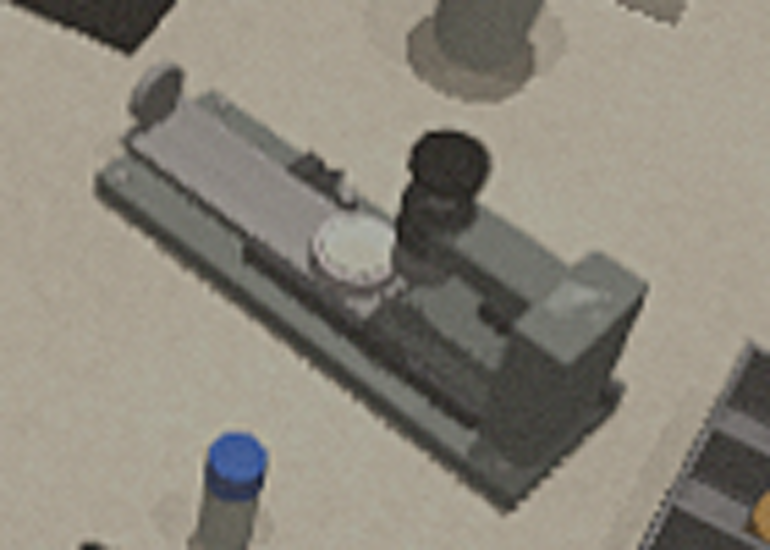

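The crop confirms it: a round white die, a disc tab at the near end (px ~288,158) and a disc cap (px ~341,169).

```bash
python3 - <<'E'
from h import *
from station import bot
z=np.load('pics/scene0.npz'); im,d=z['im'],z['d']; c=bot.calibration('scene'); P=cloud(d,c)
v,u=np.mgrid[:384,:512]; box=(u>272)&(u<385)&(v>145)&(v<235)&(d>0)
xy=P[...,:2]; near=box&(np.abs((P[...,1]-.16)*.98+ (P[...,0]-.66)*.2)<.09)
# cap top: circle in px via mask
m=near&(P[...,2]>.144)&(P[...,2]<.155); q=P[m]; print('cap',len(q),q.mean(0),cv2.minEnclosingCircle((q[:,:2]*1000).astype(np.float32)))
m=near&(P[...,2]>.028)&(P[...,2]<.072)&(P[...,0]<.51); q=P[m]; print('tab',len(q),q.mean(0),q.min(0),q.max(0))
# slide/base top
m=near&(P[...,2]>.014)&(P[...,2]<.021)&(P[...,0]>.43); n,l,s,_=cv2.connectedComponentsWithStats(m.astype(np.uint8)); 
q=P[m]; r=cv2.minAreaRect((q[:,:2]*1000).astype(np.float32)); print('base',len(q),r, cv2.boxPoints(r).round(0).tolist())
# die
g=im.astype(int).mean(2); m=near&(P[...,2]>.036)&(P[...,2]<.05)&(g>150)&(P[...,0]>.55); q=P[m]; print('die',len(q),q.mean(0),cv2.minEnclosingCircle((q[:,:2]*1000).astype(np.float32)))
# edge line from pixels: near-right long edge of base, top z=.018
for w in [(97,180),(505,490),(210,92),(620,385)]:
    px=(260+w[0]/5.5,140+w[1]/5.5); K_=K(c); n=cv2.undistortPoints(np.array([[px]]),K_,c['dist'])[0,0]; R=cv2.Rodrigues(c['rvec'])[0]; o=-R.T@c['tvec']; r=R.T@np.array([*n,1]); t=(.018-o[2])/r[2]; print(px,(o+t*r).round(4))
# glue, brush, cup, flask, phone positions
for n,(a,b) in dict(cup=(350,125),flask=(320,90)).items(): print(n,P[b,a])
E
```

```text
cap 128 [0.66083618 0.16520625 0.14691245] ((660.5390014648438, 165.50827026367188), 19.818796157836914)
tab 118 [0.48082121 0.20227594 0.04402024] [0.46682083 0.17303951 0.02800531] [0.50891983 0.22787899 0.06859183]
base 1012 ((619.5541381835938, 174.57766723632812), (102.32774353027344, 298.7294921875), 78.1030502319336) [[463.0, 155.0], [755.0, 94.0], [776.0, 194.0], [484.0, 255.0]]
die 117 [0.61857352 0.17604326 0.04185233] ((620.4596557617188, 176.54515075683594), 23.676637649536133)
(277.6363636363636, 172.72727272727272) [0.4697 0.155  0.018 ]
(351.8181818181818, 229.0909090909091) [0.7511 0.095  0.018 ]
(298.1818181818182, 156.72727272727272) [0.4886 0.2507 0.018 ]
(372.72727272727275, 210.0) [0.7745 0.1881 0.018 ]
cup [0.58878961 0.39774718 0.09641523]
flask [0.45718319 0.42349921 0.16221708]
```

Emit:
arm_command(
  xyz=[
    [0,0,0],
    [-2,0,-2],
    [-3.4,0,-3.6],
    [-3.4,0,-3.6],
    [-3.4,0,-3.6],
    [-3.4,0,-3.6],
    [-3.4,0,-3.6],
    [-3.4,0,-3.6],
    [-3.4,0,-3.6],
    [-3.4,0,-3.6],
    [-2,0,-2],
    [0,0,0],
  ],
  angular=[
    [0,-0.026,0],
    [0,0,0],
    [0,0,0],
    [0,0,0],
    [0,0,0],
    [0,0,0],
    [0,0,0],
    [0,0,0],
    [0,0,0],
    [0,0,0],
    [0,0,0],
    [0,0,0],
  ],
  hand=[255,255,255,255,255,255,255,255,255,255,255,255],
  force=60,
)

```text
clock: 1.6
tool_pos: [0.4168, 0.2483, 0.4025]
tool_rot: [-90.0, 0.2, 78.8]
ft_force: [-0.4, 0.2, 0.3]
grip_width: 0.0002
```

```bash
cat >> h.py <<'E'
from scipy.spatial.transform import Rotation as Ro
def delta(target,o):
    R=Ro.from_euler('xyz',o['tool_rot'],degrees=True).as_matrix(); return R.T@(np.array(target)-o['tool_pos'])*100
E
python3 - <<'E'
from h import *
from station import bot
o=bot.get_obs(); c=bot.calibration('wrist'); im,d=bot.camera('wrist')
cv2.imwrite('pics/w1.png',im[:,:,::-1]); np.savez('pics/w1.npz',im=im,d=d,**{k:c[k] for k in c})
P=cloud(d,c); print(o['tool_pos'],o['tool_rot'])
print(proj([[.4707,.2058,.048],[.6605,.1655,.148],[.62,.175,.042]],c))
for n,lo,hi,r,ce in [('cap',.14,.16,.04,(.66,.166)),('tab',.05,.075,.05,(.475,.205))]:
    m=(d>0)&(P[...,2]>lo)&(P[...,2]<hi)&(np.hypot(P[...,0]-ce[0],P[...,1]-ce[1])<r); q=P[m]; print(n,len(q))
    if len(q)>3: print(q.min(0),q.max(0),q.mean(0),cv2.minAreaRect((q[:,:2]*1000).astype(np.float32)))
im,d=bot.camera('scene'); cv2.imwrite('pics/s1.png',im[:,:,::-1])
E
```

```text
[0.4168028  0.24829365 0.40248812] [-90.00086206   0.18461629  78.79136202]
[[225.72227951 226.47697905]
 [220.7264633  444.13442898]
 [228.74866225 337.44910544]]
cap 0
tab 433
[0.46642327 0.19160284 0.05005271] [0.48151455 0.22897744 0.06920272] [0.47277448 0.21069378 0.06100242] ((473.96356201171875, 210.0054473876953), (38.15131378173828, 9.015402793884277), 78.72222900390625)
```

View pics/w1.png

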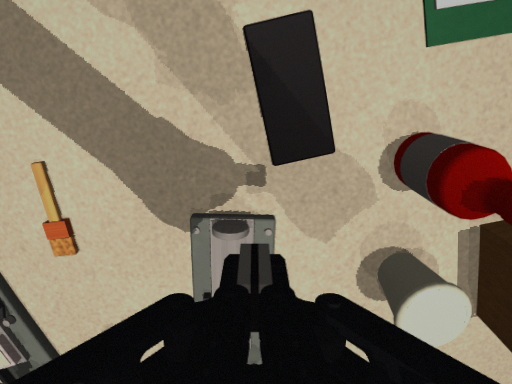

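View pics/s1.png

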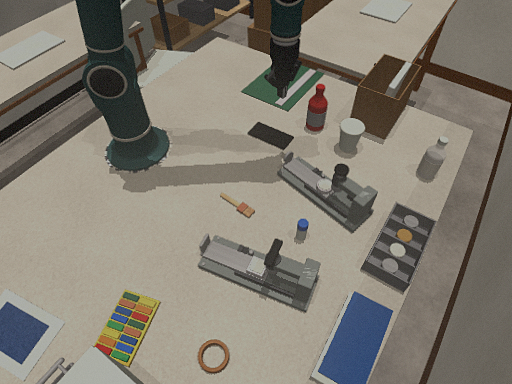

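The wrist view shows the tab edge-on near (231,228), in front of the fingers. Its centre is about (0.472, 0.209), about 4 mm from the scene estimate, which is close enough. Next I go down in front of it.

```bash
python3 - <<'E'
from h import *
from station import bot
o=bot.get_obs(); print(delta([.426,.2175,.213],o))
E
```

```text
[-2.98837455 18.94373649 -1.67531843]
```

Emit:
arm_command(
  xyz=[
    [-1.5,2,-0.9],
    [-1.5,3,-0.8],
    [0,4,0],
    [0,4,0],
    [0,3,0],
    [0,1.5,0],
    [0,0,0],
  ],
  angular=[
    [0,0.013,0],
    [0,0,0],
    [0,0,0],
    [0,0,0],
    [0,0,0],
    [0,0,0],
    [0,0,0],
  ],
  hand=[255,255,255,255,255,255,255],
)

```text
clock: 2.58
tool_pos: [0.4218, 0.2286, 0.2233]
tool_rot: [-89.9, -0.2, 79.5]
ft_force: [-0.8, -0.2, 0.6]
grip_width: 0.0
```

```bash
python3 - <<'E'
from h import *
from station import bot
o=bot.get_obs(); print(o['clock'],o['tool_pos'],o['tool_rot'],o['ft_force'],delta([.426,.2175,.213],o))
c=bot.calibration('wrist'); im,d=bot.camera('wrist')
cv2.imwrite('pics/w2.png',im[:,:,::-1])
im,d=bot.camera('scene'); cv2.imwrite('pics/s2.png',cv2.resize(im[120:240,250:400,::-1],None,fx=5,fy=5))
E
```

```text
2.575 [0.42182703 0.22861756 0.22329268] [-89.90868057  -0.23972677  79.52264504] [-0.79386515 -0.15180094  0.6188063 ] [-1.02163319  1.02402535 -0.6141412 ]
```

View pics/w2.png

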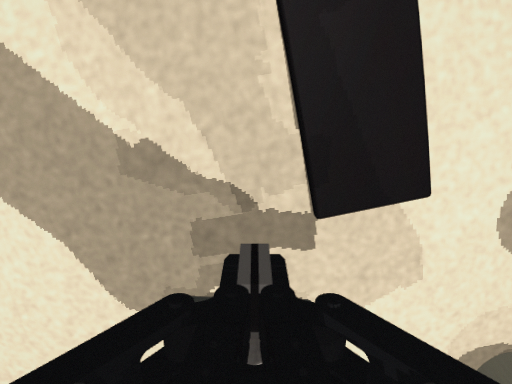

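View pics/s2.png

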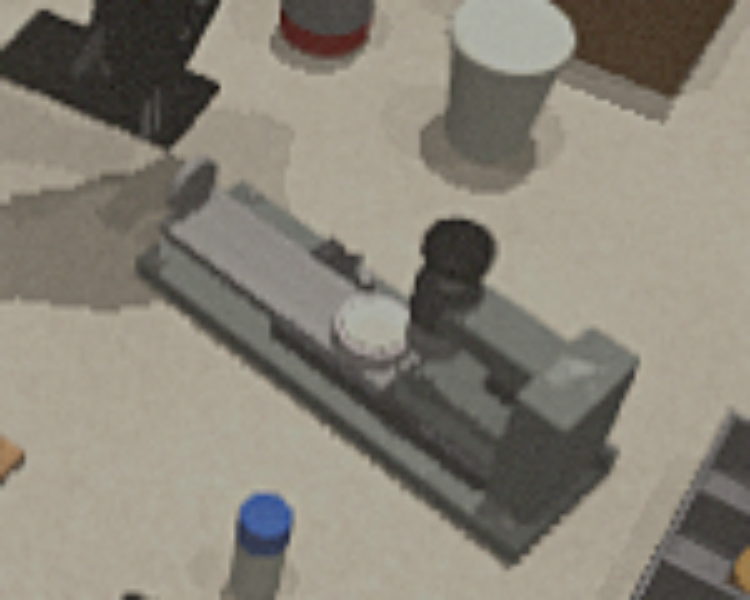

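The scene crop shows the fingers in front of the tab and slightly to the left of it, with the tip near (170,145). I'll correct the lateral offset and yaw.

Emit:
arm_command(
  xyz=[
    [-0.5,0.5,0],
    [-0.5,0.5,0],
    [0,0,0],
  ],
  angular=[
    [0,0.013,0],
    [0,0.013,0],
    [0,0,0],
  ],
  hand=[255,255,255],
)

```text
clock: 3.05
tool_pos: [0.4213, 0.2185, 0.2162]
tool_rot: [-90.2, -0.5, 77.9]
ft_force: [-0.4, -1.1, -0.8]
grip_width: 0.0
```

```bash
python3 - <<'E'
from h import *
from station import bot
o=bot.get_obs(); print(o['clock'],o['tool_pos'],o['tool_rot'],o['ft_force'],delta([.426,.2175,.213],o),delta([.470,.208,.213],o))
E
```

```text
3.05 [0.42129639 0.21849184 0.2161909 ] [-90.20639896  -0.54168376  77.87514894] [-0.4194666  -1.05494601 -0.82067373] [-0.00119192  0.32082301 -0.47954865] [-0.00581172  0.33699482 -4.9809059 ]
```

Emit:
arm_command(
  xyz=[
    [0,0.3,-1],
    [0,0,-1.2],
    [0,0,-1],
    [0,0,-1],
    [0,0,-1],
    [0,0,-1],
    [0,0,-1],
  ],
  angular=[
    [0,0,0],
    [0,0,0],
    [0,0,0],
    [0,0,0],
    [0,0,0],
    [0,0,0],
    [0,0,0],
  ],
  hand=[255,255,255,255,255,255,255],
)

```text
clock: 3.92
tool_pos: [0.4913, 0.2041, 0.2128]
tool_rot: [-89.3, -0.3, 78.0]
ft_force: [-7.3, 1.0, 6.8]
grip_width: 0.0001
```

```bash
python3 - <<'E'
from h import *
from station import bot
o=bot.get_obs(); print(o['clock'],o['tool_pos'],o['tool_rot'],o['ft_force'],delta([.470,.208,.213],o))
im,d=bot.camera('scene'); cv2.imwrite('pics/s3.png',cv2.resize(im[120:240,250:400,::-1],None,fx=5,fy=5))
E
```

```text
3.925 [0.49129094 0.2040969  0.21282374] [-89.31356393  -0.31931971  78.04292881] [-7.2883973   1.02710361  6.78156662] [-0.05916256  0.00796799  2.16382295]
```

View pics/s3.png

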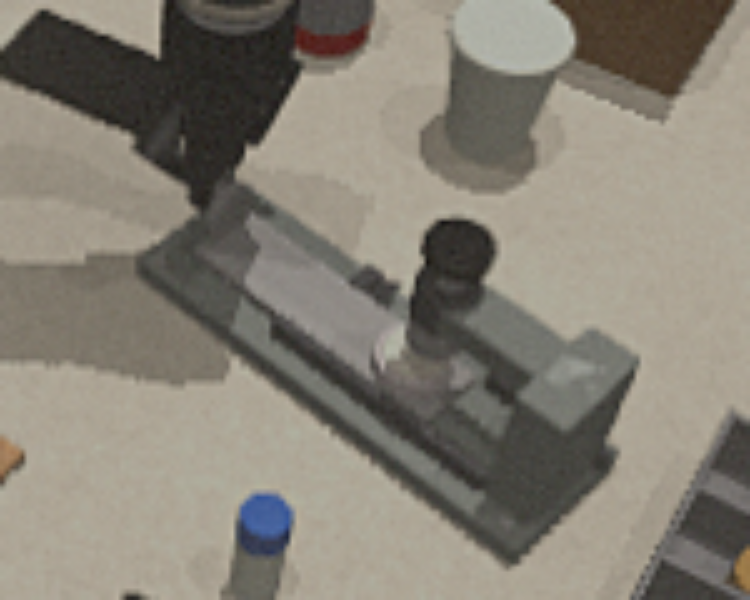

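The fingers are square on the tab, and the slide is about 3 cm in with the die moving under the plunger. I'll keep pushing.

Emit:
arm_command(
  xyz=[
    [0,0,-1],
    [0,0,-1],
    [0,0,-1],
    [0,0,-0.9],
    [0,0,-0.8],
  ],
  angular=[
    [0,0,0],
    [0,0,0],
    [0,0,0],
    [0,0,0],
    [0,0,0],
  ],
  hand=[255,255,255,255,255],
)

```text
clock: 4.6
tool_pos: [0.5334, 0.1957, 0.2111]
tool_rot: [-88.1, -0.0, 78.3]
ft_force: [-7.3, 1.1, 6.2]
grip_width: -0.0002
```

```bash
python3 - <<'E'
from h import *
from station import bot
o=bot.get_obs(); print(o['clock'],o['tool_pos'],o['tool_rot'],o['ft_force'],delta([.470,.208,.213],o))
E
```

```text
4.6 [0.53338784 0.19566634 0.21112833] [-8.81458700e+01 -1.82760805e-02  7.82536580e+01] [-7.27534518  1.09254463  6.1958938 ] [-0.08284752  0.02182527  6.45980402]
```

Emit:
arm_command(
  xyz=[
    [0,0,-0.8],
    [0,0,-0.8],
    [0,0,-0.6],
  ],
  angular=[
    [0,0,0],
    [0,0,0],
    [0,0,0],
  ],
  hand=[255,255,255],
)

```text
clock: 4.97
tool_pos: [0.5434, 0.1951, 0.2094]
tool_rot: [-85.8, 0.5, 78.6]
ft_force: [-15.8, 1.7, 14.3]
grip_width: 0.0002
```

```bash
python3 - <<'E'
from h import *
from station import bot
o=bot.get_obs(); print(o['clock'],o['tool_pos'],o['tool_rot'],o['ft_force'],delta([.470,.208,.213],o))
im,d=bot.camera('scene'); cv2.imwrite('pics/s4.png',cv2.resize(im[120:240,250:400,::-1],None,fx=5,fy=5))
E
```

```text
4.975 [0.5433519  0.19505035 0.20938593] [-85.83979948   0.4818489   78.61868443] [-15.7785502    1.70762674  14.29302388] [-0.18104225  0.18125964  7.45298161]
```

View pics/s4.png

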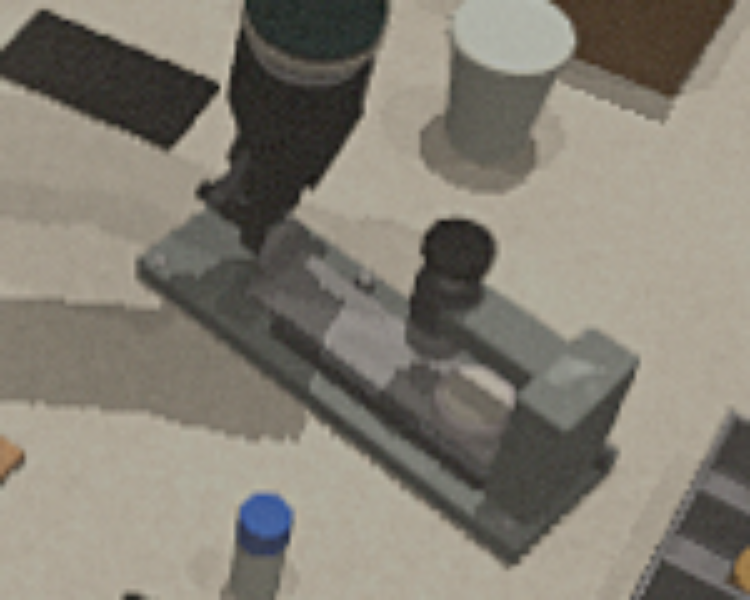

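```bash
cat > m.py <<'E'
from h import *
from station import bot
def meas():
    im,d=bot.camera('scene'); c=bot.calibration('scene'); P=cloud(d,c)
    org=np.array([.6105,.1765]); a=np.radians(-12); D=np.array([np.cos(a),np.sin(a)]); N=np.array([-D[1],D[0]])
    x=(P[...,:2]-org)@D; y=(P[...,:2]-org)@N; z=P[...,2]
    v,u=np.mgrid[:384,:512]; ok=(d>0)&(u>270)&(u<385)&(v>140)&(v<235)
    t=ok&(z>.039)&(z<.0445)&(abs(y)<.03)&(x>-.05)&(x<.13); xs=x[t]
    h,e=np.histogram(xs,np.arange(-.05,.131,.005)); print('die hist',[(round(float(b),3),int(n)) for b,n in zip(e,h) if n])
    t=ok&(z>.045)&(z<.066)&(abs(y)<.022)&(x<-.03)&(x>-.16); print('tab far face x p90',np.percentile(x[t],[10,50,90,97]).round(4) if t.any() else None, t.sum())
    t=ok&(z>.12)&(z<.155)&(abs(x-.05)<.025)&(abs(y)<.025); print('captop z',np.percentile(z[t],[50,90]) if t.any() else None,t.sum())
    return im
E
python3 - <<'E'
from m import *
meas()
z=np.load('pics/scene0.npz')
class B:pass
import m
real=bot.camera
b=B(); b.camera=lambda n:(z['im'],z['d']); b.calibration=bot.calibration; m.bot=b; print('start pic'); meas()
E
```

```text
die hist [(0.06, 7), (0.065, 9), (0.07, 16), (0.075, 16), (0.08, 18), (0.085, 19), (0.09, 18), (0.095, 18), (0.1, 9), (0.105, 4)]
tab far face x p90 [-0.077  -0.0636 -0.0606 -0.0601] 71
captop z [0.1464114  0.14841989] 165
start pic
die hist [(-0.015, 3), (-0.01, 11), (-0.005, 17), (-0.0, 17), (0.005, 20), (0.01, 21), (0.015, 19), (0.02, 14), (0.025, 10), (0.03, 4)]
tab far face x p90 [-0.1425 -0.1369 -0.1353 -0.1347] 53
captop z [0.14643264 0.14844101] 166
```

Measured travel is 74.7 mm, so the slide is on its end stop. Now I retract to let it go.

Emit:
arm_command(
  xyz=[
    [0,0,1],
    [0,0,1.5],
    [0,0,1.5],
    [0,0,2],
    [0,0,2],
    [0,0,2],
    [0,0,1],
    [0,0,0],
  ],
  angular=[
    [0,0,0],
    [0,0,0],
    [0,0,0],
    [0,0,0],
    [-0.03,0.01,0],
    [-0.03,0,0],
    [0,0,0],
    [0,0,0],
  ],
  hand=[255,255,255,255,255,255,255,255],
)

```text
clock: 6.08
tool_pos: [0.4333, 0.2174, 0.2176]
tool_rot: [-89.8, 0.3, 78.0]
ft_force: [-0.5, -0.1, 0.3]
grip_width: -0.0004
```

```bash
python3 - <<'E'
from m import *
o=bot.get_obs(); print(o['clock'],o['tool_pos'],o['tool_rot'],o['ft_force'])
im=meas(); cv2.imwrite('pics/s5.png',cv2.resize(im[120:240,250:400,::-1],None,fx=5,fy=5))
print(delta([.43,.216,.213],o),delta([.6605,.166,.36],o))
E
```

```text
6.075 [0.43330447 0.21735464 0.21760068] [-89.83492803   0.27558898  77.96542591] [-0.49587688 -0.11717267  0.27848556]
die hist [(0.025, 4), (0.03, 7), (0.035, 8), (0.04, 10), (0.045, 12), (0.05, 10), (0.055, 11), (0.06, 19), (0.065, 15), (0.07, 5)]
tab far face x p90 [-0.1021 -0.0976 -0.0958 -0.0953] 47
captop z [0.14633945 0.14839144] 164
[-0.19917035  0.46187898  0.29361011] [ -0.35401621 -14.30543735 -23.24985801]
```

View pics/s5.png

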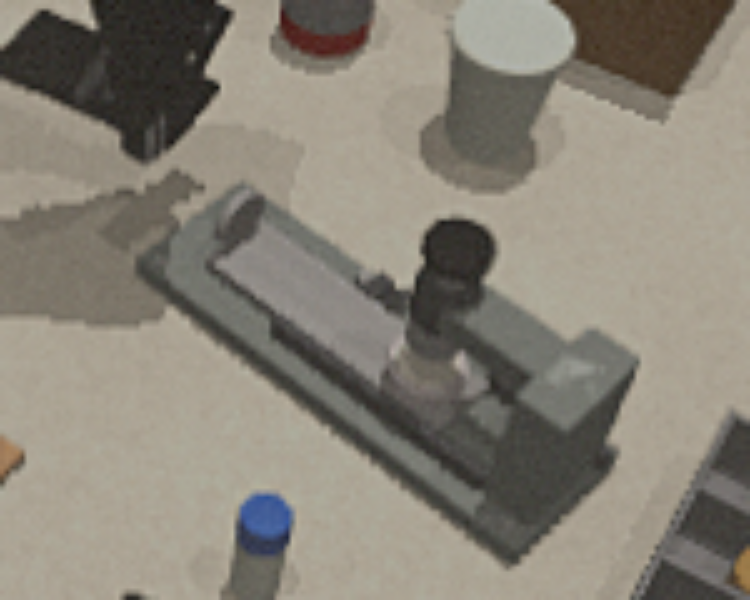

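The slide is latched: measured travel is 39.4 mm and the die is under the plunger. Next I raise the tool and go over the cap.

Emit:
arm_command(
  xyz=[
    [0,-2,0],
    [0,-4,0],
    [0,-4,0],
    [0,-4,-1],
    [0,-2,-3],
    [0,0,-4],
    [0,0,-4],
    [0,0,-4],
    [0,0,-4],
    [0,0,-2],
    [0,0,0],
  ],
  angular=[
    [0,0,0],
    [0,0,0],
    [0,0,0],
    [0,0,0],
    [0,0,0],
    [0,0,0],
    [0,0,0],
    [0,0,0],
    [0,0,0],
    [0,0,0],
    [0,0,0],
  ],
  hand=[255,255,255,255,255,255,255,255,255,255,255],
)

```text
clock: 7.5
tool_pos: [0.6655, 0.1625, 0.3859]
tool_rot: [-90.5, 0.1, 77.3]
ft_force: [0.1, -0.3, 0.8]
grip_width: 0.0002
```

```bash
python3 - <<'E'
from m import *
o=bot.get_obs(); print(o['clock'],o['tool_pos'],o['tool_rot'],o['ft_force'])
print(delta([.660,.166,.335],o))
c=bot.calibration('wrist'); im,d=bot.camera('wrist'); P=cloud(d,c); cv2.imwrite('pics/w6.png',im[:,:,::-1])
print(proj([[.660,.166,.148]],c))
m=(d>0)&(P[...,2]>.143)&(P[...,2]<.155)&(np.hypot(P[...,0]-.66,P[...,1]-.166)<.04); q=P[m]; print(len(q), q.mean(0) if len(q) else 0)
E
```

```text
7.5 [0.66546993 0.16250996 0.38590047] [-90.5232922    0.0938957   77.30508145] [ 0.14810095 -0.34277788  0.78613422]
[0.22860622 5.08389332 0.65677681]
[[257.51931476 200.25006303]]
2606 [0.65862812 0.16885794 0.14760022]
```

View pics/w6.png

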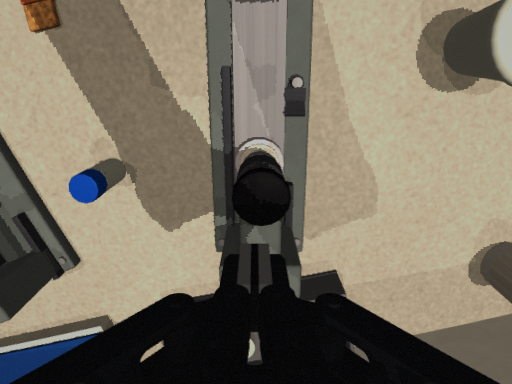

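The wrist view shows the cap near (261,192), and the lug resting against the raised pin near (296,85–100). The cap centre is about (0.659, 0.168).

Emit:
arm_command(
  xyz=[
    [0.2,1,0.4],
    [0.2,1.5,0.3],
    [0,1.5,0],
    [0,0.5,0],
    [0,0,0],
  ],
  angular=[
    [0,0,0],
    [0,0,0],
    [0,0,0],
    [0,0,0],
    [0,0,0],
  ],
  hand=[255,255,255,255,255],
)

```text
clock: 8.18
tool_pos: [0.656, 0.1702, 0.3368]
tool_rot: [-90.3, 0.1, 77.5]
ft_force: [-0.8, -0.2, -0.4]
grip_width: 0.0002
```

```bash
python3 - <<'E'
from m import *
o=bot.get_obs(); print(o['clock'],o['tool_pos'],o['tool_rot'],o['ft_force'])
print(delta([.659,.168,.321],o)); im=meas(); cv2.imwrite('pics/s7.png',cv2.resize(im[80:240,250:400,::-1],None,fx=3.7,fy=3.7))
E
```

```text
8.175 [0.65600377 0.17021415 0.33682327] [-90.28314595   0.09904345  77.50141952] [-0.84163458 -0.1707903  -0.41608114]
[-0.14858895  1.58424888 -0.33261502]
die hist [(0.025, 4), (0.03, 9), (0.035, 7), (0.04, 10), (0.045, 11), (0.05, 10), (0.055, 10), (0.06, 16), (0.065, 10), (0.07, 7)]
tab far face x p90 [-0.1025 -0.0972 -0.0956 -0.0951] 53
captop z [0.1463448  0.14835207] 152
```

View pics/s7.png

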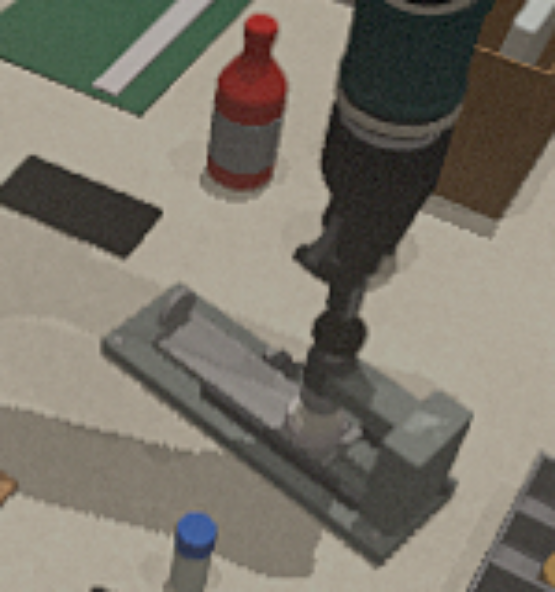

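The fingertips are centred just above the cap. Pressing down now.

Emit:
arm_command(
  xyz=[
    [-0.1,0.5,-0.3],
    [0,0.5,0],
    [0,0.5,0],
    [0,0.5,0],
    [0,0.5,0],
    [0,0.5,0],
    [0,0.5,0],
  ],
  angular=[
    [0,0,0],
    [0,0,0],
    [0,0,0],
    [0,0,0],
    [0,0,0],
    [0,0,0],
    [0,0,0],
  ],
  hand=[255,255,255,255,255,255,255],
)

```text
clock: 9.1
tool_pos: [0.6599, 0.168, 0.3052]
tool_rot: [-90.4, -0.0, 77.5]
ft_force: [-4.4, -1.0, 9.8]
grip_width: 0.0001
```

```bash
python3 - <<'E'
from m import *
o=bot.get_obs(); print(o['clock'],o['tool_pos'],o['tool_rot'],o['ft_force']); meas()
E
```

```text
9.1 [0.65987512 0.16798717 0.30520112] [-9.04259162e+01 -4.36117842e-02  7.74719106e+01] [-4.35182425 -1.00432762  9.75985143]
die hist [(0.025, 4), (0.03, 6), (0.035, 4), (0.04, 5), (0.045, 5), (0.05, 5), (0.055, 5), (0.06, 14), (0.065, 16), (0.07, 5)]
tab far face x p90 [-0.102  -0.0974 -0.0959 -0.0957] 50
captop z [0.13081046 0.14749008] 139
```

Emit:
arm_command(
  xyz=[
    [0,0.5,0],
    [0,0.5,0],
    [0,0.6,0],
    [0,0.6,0],
  ],
  angular=[
    [0,0,0],
    [0,0,0],
    [0,0,0],
    [0,0,0],
  ],
  hand=[255,255,255,255],
)

```text
clock: 9.65
tool_pos: [0.6601, 0.1671, 0.3013]
tool_rot: [-90.4, -0.3, 77.5]
ft_force: [-15.8, -2.9, 34.3]
grip_width: 0.0003
```

```bash
python3 - <<'E'
from m import *
o=bot.get_obs(); print(o['clock'],o['tool_pos'],o['tool_rot'],o['ft_force']); im=meas(); cv2.imwrite('pics/s8.png',cv2.resize(im[80:240,250:400,::-1],None,fx=3.7,fy=3.7))
E
```

```text
9.65 [0.66010426 0.16714614 0.3013203 ] [-90.35677543  -0.32452148  77.46245535] [-15.76543053  -2.87093654  34.28255481]
die hist [(0.025, 5), (0.03, 5), (0.035, 5), (0.04, 5), (0.045, 4), (0.05, 5), (0.055, 6), (0.06, 10), (0.065, 12), (0.07, 4)]
tab far face x p90 [-0.1021 -0.0968 -0.0955 -0.0951] 54
captop z [0.12722634 0.14836349] 137
```

View pics/s8.png

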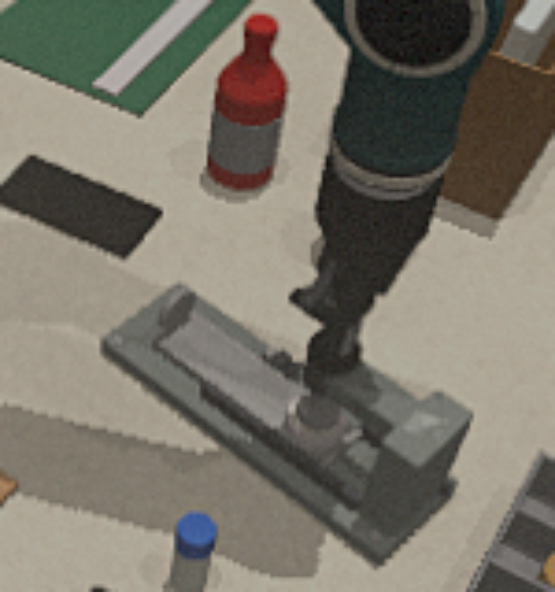

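The cap is on its stop: 34 N, and its top has dropped about 20 mm to 0.127–0.128. The slide is still latched. Releasing upward.

Emit:
arm_command(
  xyz=[
    [0,-1,0],
    [0,-1,0],
    [0,-1.5,0],
    [0,-2,0],
    [0,-3,0],
    [0,-3,0],
    [0,-1,0],
    [0,0,0],
    [0,0,0],
  ],
  angular=[
    [0,0,0],
    [0,0,0],
    [0,0,0],
    [0,0,0],
    [0,0,0],
    [0,0,0],
    [0,0,0],
    [0,0,0],
    [0,0,0],
  ],
  hand=[255,255,255,255,255,255,255,255,255],
)

```text
clock: 10.82
tool_pos: [0.6587, 0.1664, 0.4334]
tool_rot: [-90.4, -0.4, 77.5]
ft_force: [0.0, 0.4, -0.6]
grip_width: -0.0
```

```bash
python3 - <<'E'
from m import *
o=bot.get_obs(); print(o['clock'],o['tool_pos'],o['ft_force']); im=meas(); cv2.imwrite('pics/s9.png',im[:,:,::-1])
im,d=bot.camera('wrist'); cv2.imwrite('pics/w9.png',im[:,:,::-1])
E
```

```text
10.825 [0.6586815  0.16640775 0.43342561] [ 0.04700223  0.38294292 -0.57275837]
die hist [(0.025, 4), (0.03, 10), (0.035, 9), (0.04, 7), (0.045, 10), (0.05, 11), (0.055, 13), (0.06, 17), (0.065, 11), (0.07, 7)]
tab far face x p90 [-0.1025 -0.0969 -0.0953 -0.0951] 47
captop z [0.1465681  0.14831096] 167
```

View pics/s9.png

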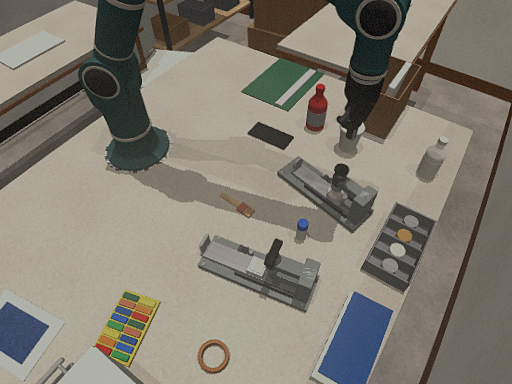

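View pics/w9.png

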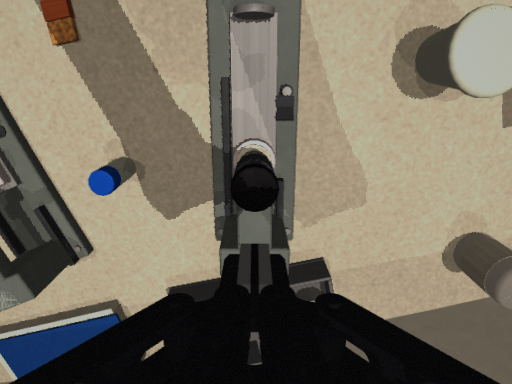

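The scene view shows the cap back up (341,170), the square press unchanged near (260,268), and the bystanders in place. The wrist view shows the lug (285,105) held behind the raised pin (287,90). Handing in.

```bash
python3 -c "
from station import bot
print(bot.job_done())"
```

```text
the job is handed in; nothing more can be done
None
```

I finished the job on the round-die press and handed it in at about 11 s on the robot's clock; no verdict was reported.

- **Slide:** I pushed the tab with closed fingertips until the slide had travelled about 75 mm and met its end stop (16 N horizontal push). When I backed off, it returned and latched at about 39.5 mm.
- **Plunger:** I pressed the cap straight down about 20 mm onto its stop (34 N) and let it rise.

**Last checks:**
- The slide was still at about 39.5 mm, with the lug held by the raised pin.
- The cap top was back at 148 mm.
- By eye in the last pictures, the square press and the bystanders were where they started.
- The arm was clear above the press, with less than 1 N on the wrist.

**Disagreements:** The scene and wrist cameras differed by 3 to 5 mm on the tab and cap centres, so I aimed between them. The tool tilted about 4° at the end of the slide push, with about 14 N of upward force that I did not explain. I straightened it while backing off.

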